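# Open the label printer for a new roll and hold its guide at the orange mark

## Robot

A 6-joint arm with a two-finger parallel gripper is mounted at the origin on the work surface. World frame = base frame: x ahead of the robot, y to its left, z up, the work surface at z = 0. Lengths are in m, angles in rad, forces in N, time in s.
With the tool pointing down it reaches from about 0.375 to 0.9 m from the base axis. Payload 3.1 kg.
Tool frame: the origin (TCP) lies midway between the tips of the shut fingers; the grasp point (between the pads) lies robot.grip_depth behind it (robot.grip_depth is the distance from the TCP to the grasp point, in m); z points along the fingers, y is the line along which they close (so a half turn about z gives the same grasp; the last joint's range is limited). The gripper opens to 87 mm and grips with 3 to 60 N. Pads are 19 mm wide; open, the fingers measure 117 mm over their backs; the gripper's body (75 mm by 190 mm) begins 51 mm behind the grasp point.
Start: joints at [1.083, 0.527, 1.433, -0, 1.181, -0.178], TCP at [0.19, 0.595, 0.223] pointing down, gripper open.
Joint ranges: [-3.08, 3.08], [-0.75, 2.2], [0.22, 2.44], [-1.43, 4.57], [0, 2.65], [-2.85, 2.85]. Speed limits (rad/s): [2.79, 2.79, 3.14, 3.14, 3.14, 3.14].

## Interface

Orientations are given as a unit quaternion [x, y, z, w].
In Python, from rig import robot gives the robot as it stands.
- The arm moves only by the tool inch_along, called after "Emit:" as a command line: name --argument value ..., lists and objects as JSON in quotes. Schema: {"type":"object","properties":{"plan":{"type":"array","items":{"type":"object","properties":{"pos":{"type":"array","items":{"type":"number"},"minItems":3,"maxItems":3},"yaw":{"type":"number"}},"additionalProperties":false},"minItems":1,"maxItems":20},"finger_gap":{"type":"number"},"force":{"type":"number"},"only":{"type":"string"},"quiet":{"type":"boolean"},"lines":{"type":"string"}},"required":["plan"],"additionalProperties":false}. plan is a list of rows, 1 to 20 of them, each an object with the fields pos (a list: dx, dy, dz in shares of 20 cm (1.0 is 20 cm)), yaw (a turn about the tool's z in shares of 4 rad (1.0 is 4 rad)); a field left out counts as zero; each row shifts and turns the commanded pose from where the row before left it, along the tool's axes as they then stand; what a row does not reach is not made up. A row lasts 1/12 s, in which the tool goes at most 0.0417 m and 0.125 rad, less where a joint would pass 70% of its speed; a pose out of reach is approached as far as the arm can. finger_gap is the finger opening in m, set as the call begins (left out keeps the last). The fingers move at their own pace and stop on an object; force is the grip in N (left out, the last holds). Time passes only in rows, so rows that do not move let the fingers close. The tool returns the time, the measured TCP pose, the force, the opening and the grip force at its end. only (a regular expression) keeps the lines of the reply that match it, lines (a string "A,B") keeps lines A to B, and quiet returns only ok. Input that does not fit is refused with a message, and nothing moves.
- robot.get_obs(): the state, without advancing time (a new reading comes with each control period).
- robot.camera(name): name is "scene" or "side" or "wrist"; returns a dict with "img" (420x560x3 uint8, red, green, blue), "fx", "fy", "cx", "cy" (pixels), "k1" (the pictures are not rectified: a ray, as slopes to the right and down, at radius r is drawn at 1 + k1 r^2 times it, then the intrinsics apply), "xyz" and "attitude" of the camera in the world. Camera axes: x right, y down, z forward; pixel columns grow to the right and rows downward; lengths in m; the calibration is good to about 2 mm. A picture is of the moment at which its call begins. There is no depth.
- robot.hand_in(): hands the job in; it is judged then, once.
The state is a dict: "time": time; "q": joint angles; "joint_velocities": joint speeds; "joint_torque": joint torques, N m; "position": TCP position; "tool_rot": TCP orientation; "ft_force": force on the tool from outside, world axes, zero at the start; "moment": the same for the moment, N m; "grip_width": finger opening in m; "grip_force": force on a finger pad.
Only numpy, scipy, OpenCV 4.12 (cv2) and the standard library are available. Lean on these libraries where they do the work, as an engineer would, in place of code of your own. Each camera call takes 0.05 s, during which the arm holds its last target. There are 200 camera calls.

## Task

Get the label printer on the desk ready for a new roll: first raise the red print-head lever all the way up, then pull the spring-loaded roll guide by its green tab out along the scale until its white pointer stands on the orange mark (not the blue one). The guide springs back if let go, so keep hold of it there with the gripper: finish while still holding it on the mark, with the lever left up and the other things on the desk left where they are.

Things in the scene. Friction and masses are not known exactly. Their poses are not given: they have to be found in the camera images.
- printer: label printer, grey base 220 (x) x 280 (y) x 50 high, fixed; origin at the centre of its underside; x points from the robot-side label outlet to the rear, y along the roll axis, z up. On it: black head housing (x -95 to -15, y -40 to 120, top z 95; its aluminium bar rises to z 114 with the lever), a fixed black roll guide (x 10 to 80, y -50, top z 98) and the sliding roll guide on rails along y
- head_lever (a joint): angle of the red lever, rad: 0 = lying level with its tip towards printer -x (the start is 0 to 0.25), 1.1 = all the way up at its stop. It turns about the printer's y axis through lever_pivot, with a little friction (about 0.05 N m), and stays where it is left
- lever_pivot (a point): point on the lever's turning axis, in the middle of the lever's width; at printer x -30, y -90, z 85; does not move
- lever_tip (a point): centre of the lever's tip, 62 from the pivot. The tip is a red round bar, diameter 16, 16 long along printer y, on a red arm 10 wide: pinch it from above across y; it can turn between the pads. The tip is 45 from the side of the head housing and 35 above the base
- roll_guide: white sliding roll guide with a green tab on top, sprung towards home. Slides along printer +y only, 0 to 78. Origin at the middle of its underside: printer x 45, z 50, y 10 when home. Its axes are parallel to the printer's. The spring pulls it home with 4.8 N at home plus 0.8 N per 10 of travel
- guide_grip (a point): centre of the green tab of the roll guide: tab 30 (x) x 14 (y) x 34 (z), top at printer z 142; pinch it from above across y. The white guide plate below it is 70 x 8, its top at z 108
- guide_pointer (a point): tip of the white pointer, a 4 wide bar that sticks out of the guide to its rear (+x) over the black scale strip; it is in line with the guide's middle (same printer y as the tab's centre)
- orange_mark: orange target mark on the scale strip, 18 (x) x 16 (y) x 1.5; origin at the centre of its underside, axes parallel to the printer's. It is 30 to 66 along +y from the pointer when home. The pointer stands on the mark when it is within 8 of the mark's middle along y
- blue_mark: blue mark of the same size on the same strip, for another roll width, before or after the orange one; not wanted
- label_roll: the new roll of labels, white ring lying flat beside the printer's lever side: outer diameter 90, bore 26, height 40; origin at the centre of its underside; leave alone
- tape_dispenser: black tape dispenser, 150 x 60 x 83; origin at the centre of its underside; leave alone
- tumbler: clear drinking glass, diameter 80, height 95; origin at the centre of its underside; leave alone
- amber_bottle: brown glass bottle with black cap, diameter 48, height 130; origin at the centre of its underside; leave alone
- mouse: white computer mouse, 105 x 58 x 31; origin at the centre of its underside; leave alone
- stapler: blue stapler, 140 x 36 x 50; origin at the centre of its underside; leave alone
- marker: red marker pen with yellow cap, 134 long, 18 thick; origin under the middle of its red barrel; leave alone

How it is judged:
By the outcome, as a careful person would: the job done as asked, in the order asked, and still so for the second after the job is handed in, while the arm keeps its last pose, push and grip.
It also fails if it takes over 48 s, if anything falls off the work surface, if the arm or the gripper's body presses on something with over 40 N, if the wrist force passes 120 N, or if a joint passes its speed limit or range.

## Working session

There is one attempt and no reset: what is moved stays moved. The work goes in short steps, Python scripts to look and compute and a tool call to move; the robot and the scene stay as the last step left them, time stands still between calls to the robot, and variables do not carry over. Pictures are saved under pics/ and viewed, at most 10 in all, crops included, and the job is handed in when it is done.

```bash
ls; mkdir -p pics
```

Run:
```python
from rig import robot
import cv2, json
o=robot.get_obs(); print(o, robot.grip_depth)
for n in ["scene","side"]:
    c=robot.camera(n); im=c.pop("img"); print(n,c)
    cv2.imwrite(f"pics/{n}0.png",cv2.cvtColor(im,cv2.COLOR_RGB2BGR))
```

```text
pics
rig.py
{'time': 0.0, 'q': array([ 1.08350660e+00,  5.28453624e-01,  1.43390344e+00, -6.64401420e-05,
        1.18139507e+00, -1.78468059e-01]), 'joint_velocities': array([ 0.00032059, -0.00165393, -0.00056711, -0.00013074,  0.00134786,
        0.00023981]), 'joint_torque': array([-5.08240137e-04, -4.40038919e+01, -1.76590616e+01,  6.30507711e-02,
        5.83431136e-02, -1.88782205e-04]), 'position': array([0.1895807 , 0.59478043, 0.22157898]), 'tool_rot': array([ 1.53785384e-01,  9.88103683e-01, -1.03050469e-03, -3.23787796e-04]), 'ft_force': array([ 0.70728355,  0.97929865, -0.4156297 ]), 'moment': array([-0.00221581, -0.02098514, -0.05236668]), 'grip_force': 0.0, 'grip_width': 0.08678771606424977} 0.0187
scene {'fx': 515.0618879041028, 'fy': 515.0618879041028, 'cx': 275.9814565451663, 'cy': 212.95156720992154, 'k1': -0.18066112718939903, 'xyz': array([1.21285649, 0.24614835, 1.27769094]), 'attitude': array([ 0.51625119,  0.81289497, -0.22700621, -0.14544642])}
side {'fx': 450.11463714728933, 'fy': 450.11463714728933, 'cx': 280.486900753343, 'cy': 211.56851828698632, 'k1': -0.05568233423582961, 'xyz': array([ 0.22206983, -1.12316999,  0.76283982]), 'attitude': array([ 0.85702093, -0.13173107,  0.07770306, -0.49206126])}
```

View pics/scene0.png

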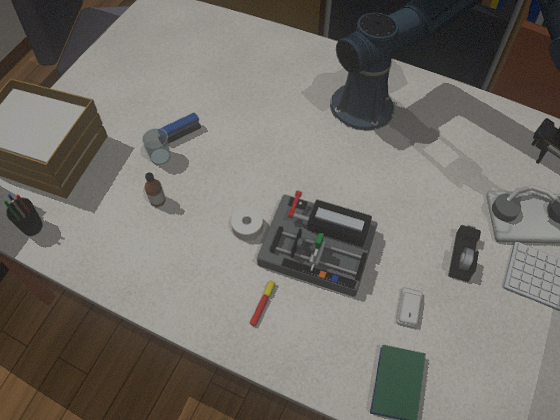

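View pics/side0.png

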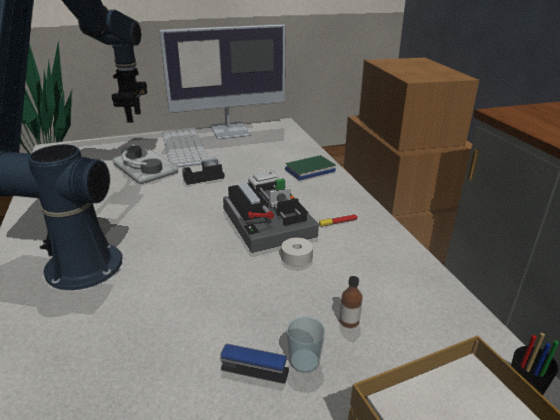

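The scene view shows the printer at about (318,243), the lever at (296,203), the green tab at (319,240), and the orange and blue marks at (323,274) and (335,279). The side view shows the printer at about (270,212). I'll enlarge both.

Run:
```python
import cv2
a=cv2.imread("pics/scene0.png")[185:305,245:390]; b=cv2.imread("pics/side0.png")[165:255,215:325]
cv2.imwrite("pics/c1.png",cv2.resize(a,(725,600),interpolation=cv2.INTER_CUBIC))
cv2.imwrite("pics/c2.png",cv2.resize(b,None,fx=6,fy=6,interpolation=cv2.INTER_CUBIC))
```

```text
(no output)
```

View pics/c1.png

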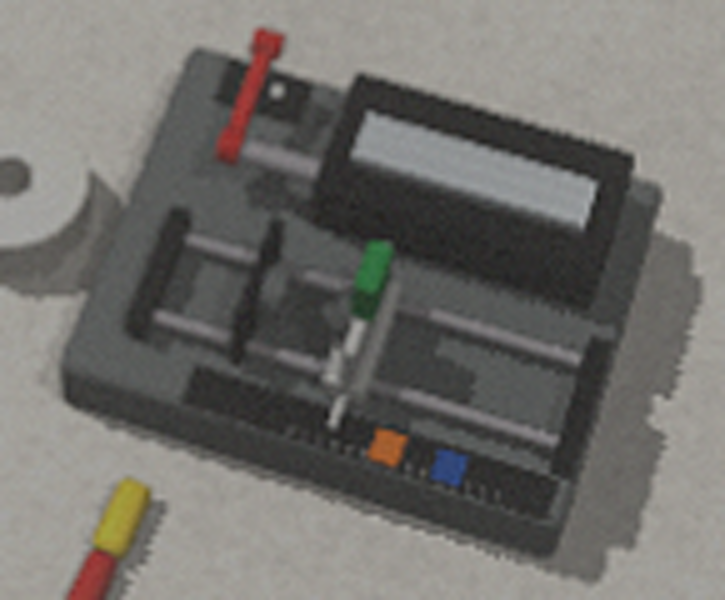

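View pics/c2.png

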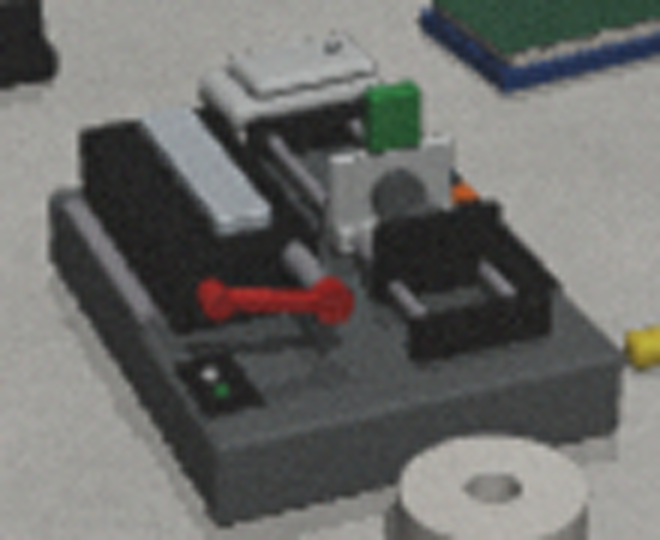

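Read off the enlarged crops:
- **Scene:** lever tip (267,43), pivot (230,150), tab (375,263), pointer tip (334,425), orange (388,447), blue (450,467).
- **Side:** lever tip (215,300), pivot (330,300), tab face (367–418, 92–150).

Next I'll fit the printer pose to these.

Create h.py:
```python
import numpy as np
from scipy.spatial.transform import Rotation as R
from scipy.optimize import least_squares
def proj(c,P):
    p=(np.atleast_2d(P)-c["xyz"])@R.from_quat(c["attitude"]).as_matrix()
    s=p[:,:2]/p[:,2:]; s=s*(1+c["k1"]*(s**2).sum(1,keepdims=True))
    return s*[c["fx"],c["fy"]]+[c["cx"],c["cy"]]
def world(v,P):
    P=np.atleast_2d(P); return R.from_euler("z",v[2]).apply(P)+[v[0],v[1],0]
```

Run:
```python
from h import *; from rig import robot
C={n:robot.camera(n) for n in("scene","side")}
def model(v):
    a,m,mx,b,g=v[3:8]
    t=[-.03-.062*np.cos(a),-.09,.085+.062*np.sin(a)]
    S=[([-.11,-.14,.05],195,52),([-.11,.14,.05],660,190),([.11,-.14,.05],68,375),([.11,.14,.0],548,555),
     ([-.095,-.04,.095],360,78),([-.095,.12,.095],632,157),(t,267,43),([-.03,-.09,.088],230,147),
     ([mx,m,.0525],388,447),([mx,b,.0525],450,467),([.03,g,.142],380,243),([.01,-.05,.098],278,225),([.08,-.05,.098],237,352)]
    t2=[t[0],-.096,t[2]]
    D=[([-.11,-.14,.05],220,437),([.11,-.14,.05],617,360),([-.11,.14,.05],62,195),([-.095,.12,.095],85,130),
     (t2,215,300),([-.03,-.096,.085],330,300),([.03,g-.007,.142],367,93),([.06,g-.007,.142],418,90),([.03,g-.007,.108],371,152),([.06,g-.007,.108],419,147),([.08,-.05,.098],497,205)]
    r=[]
    for n,L,k,o in(("scene",S,5,(245,185)),("side",D,6,(215,165))):
        uv=(np.array([l[1:] for l in L])+.5)/k-.5+o
        r.append(proj(C[n],world(v,[l[0] for l in L]))-uv)
    return np.vstack(r)
f=least_squares(lambda v:model(v).ravel(),[.7,.1,-.1,.1,.06,.1,.1,.01],loss="soft_l1",x_scale=.01)
v=f.x; print(v.round(4)); print(model(v).round(1).tolist()); a=v[3]
np.save("v.npy",v)
for n,p in dict(tip=[-.03-.062*np.cos(a),-.09,.085+.062*np.sin(a)],up=[-.03-.062*np.cos(1.1),-.09,.085+.062*np.sin(1.1)],tab=[.045,.01,.125],orange=[.045,v[4],.125]).items(): print(n,world(v,p).round(4))
o=robot.get_obs(); print(R.from_quat(o["tool_rot"]).as_matrix().round(3))
```

```text
[0.5638 0.0716 0.0928 0.2496 0.0402 0.0955 0.074  0.0104]
[[-0.4, -2.0], [1.5, -0.9], [-2.6, -1.5], [0.5, 2.7], [-0.5, -1.6], [1.5, -0.4], [0.3, 0.5], [0.4, -0.3], [-0.0, 0.0], [0.0, -0.0], [0.9, 0.1], [0.3, -1.2], [-0.1, -4.3], [-0.5, 0.9], [2.1, -1.8], [-2.3, -1.6], [-0.8, -1.0], [1.2, -0.0], [1.4, 0.5], [1.1, 0.3], [1.5, -0.8], [0.5, 0.2], [1.2, -0.6], [1.0, -1.3]]
tip [[ 0.4825 -0.0264  0.1003]]
up [[ 0.5143 -0.0234  0.1403]]
tab [[0.6077 0.0857 0.125 ]]
orange [[0.6049 0.1158 0.125 ]]
[[-0.953  0.304 -0.001]
 [ 0.304  0.953 -0.001]
 [ 0.    -0.001 -1.   ]]
```

The manual's scale: shifts go in shares of 20 cm and turns go in shares of 4 rad. Converting my numbers, -0.102 rad / 4 = -0.0255.

Emit:
inch_along --plan '[{"yaw": -0.025},{"yaw": -0.025},{"yaw": -0.025},{"yaw": -0.0255}]' --finger_gap 0.087

```text
time: 0.53
position: [0.1898, 0.5952, 0.2223]
tool_rot: [-0.049, 0.999, -0.0, -0.0]
ft_force: [0.2, -0.3, -0.8]
grip_width: 0.087
grip_force: 0.0
```

Emit:
inch_along --plan '[{"pos": [-0.0585,-0.1615,0]},{"pos": [-0.0585,-0.1615,0]},{"pos": [-0.0585,-0.1615,0]},{"pos": [-0.0585,-0.1615,0]},{"pos": [-0.0585,-0.1615,0]},{"pos": [-0.0585,-0.1615,0]},{"pos": [-0.0585,-0.1615,0]},{"pos": [-0.0585,-0.1615,0]},{"pos": [-0.0585,-0.1615,0]},{"pos": [-0.0585,-0.1615,0]},{"pos": [-0.0585,-0.1615,0]},{"pos": [-0.0585,-0.1615,0]},{"pos": [-0.0585,-0.1615,0]},{"pos": [-0.0585,-0.1615,0]},{"pos": [-0.0585,-0.1615,0]},{"pos": [-0.0585,-0.1615,0]},{"pos": [-0.0585,-0.1615,0]},{"pos": [-0.0585,-0.1615,0]},{"pos": [-0.0585,-0.1615,0]},{"pos": [-0.0585,-0.1615,0]}]' --finger_gap 0.036

```text
time: 2.2
position: [0.4834, -0.0277, 0.2226]
tool_rot: [-0.046, 0.999, 0.0, -0.0]
ft_force: [1.3, 0.4, -0.4]
grip_width: 0.0362
grip_force: 0.0
```

Emit:
inch_along --plan '[{},{},{}]'

```text
time: 2.45
position: [0.4822, -0.0257, 0.2222]
tool_rot: [-0.046, 0.999, 0.0, -0.001]
ft_force: [0.2, 0.9, -0.0]
grip_width: 0.036
grip_force: 0.0
```

Run:
```python
from h import *; from rig import robot
import cv2
c=robot.camera("wrist"); cv2.imwrite("pics/w1.png",cv2.resize(c["img"][:,:,::-1],(800,600),interpolation=cv2.INTER_CUBIC))
o=robot.get_obs(); v=np.load("v.npy")
print(c["xyz"],R.from_quat(c["attitude"]).as_matrix().round(3).tolist()); print(o["position"],R.from_quat(o["tool_rot"]).as_matrix().round(3).tolist(),o["q"].round(2))
```

```text
[ 0.40848274 -0.03255459  0.38567129] [[-0.092, 0.959, 0.269], [0.996, 0.088, 0.025], [0.0, 0.27, -0.963]]
[ 0.48196091 -0.02511096  0.2222453 ] [[-0.996, -0.093, -0.002], [-0.093, 0.996, 0.001], [0.002, 0.001, -1.0]] [-0.28  0.34  1.78  0.    1.03 -1.95]
```

View pics/w1.png

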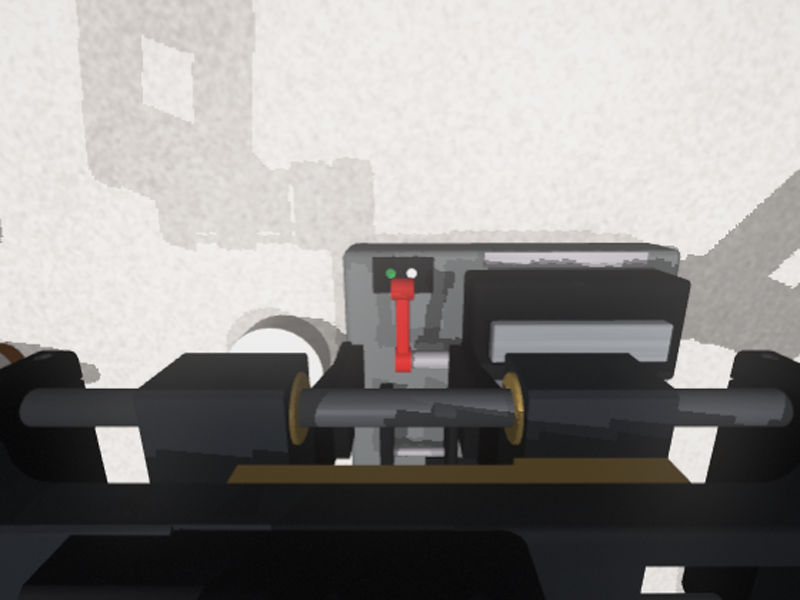

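The wrist view shows the lever tip at (402,289) with its arm pointing down to the pivot at (403,362), and the base's front corners at (346,246) and (679,247). I'll check these against the model.

Run:
```python
from h import *; from rig import robot
c=robot.camera("wrist"); v=np.load("v.npy"); o=robot.get_obs()
def res(u):
    a=u[3]; t=[-.03-.062*np.cos(a),-.09,.085+.062*np.sin(a)]
    P=[t,[-.03,-.09,.088],[-.11,-.14,.05],[-.11,.14,.05],[-.095,-.04,.095],[-.095,.12,.095]]
    uv=np.array([(402,289),(403,362),(346,246),(679,247),(467,272),(690,282)])*.7
    return proj(c,world(u,P))-uv
print(res(v).round(1).tolist())
f=least_squares(lambda u:res([*u,v[3]]).ravel(),v[:3],x_scale=.01,loss="soft_l1");print(f.x,v[:3],res([*f.x,v[3]]).round(1).tolist())
a=v[3]
for u in(v[:3],f.x):
    w=world(u,[[-.03-.062*np.cos(a),-.09,.085+.062*np.sin(a)]])[0]; print(w,(w-o["position"])@R.from_quat(o["tool_rot"]).as_matrix())
```

```text
[[1.3, 2.7], [0.7, 1.0], [-2.2, 5.5], [4.1, 4.8], [4.3, 8.7], [2.8, 1.7]]
[0.56046563 0.06875312 0.09268969] [0.56383115 0.0716006  0.0928268 ] [[-1.2, -0.7], [-1.6, -2.1], [-4.4, 2.4], [2.5, 1.8], [2.0, 5.3], [1.0, -1.7]]
[ 0.48248235 -0.02636166  0.1003137 ] [-0.00052821 -0.00169383  0.12203185]
[ 0.4791034  -0.02919799  0.1003137 ] [ 0.00310298 -0.00419913  0.12203455]
```

Converted, 0.025 m / 0.2 = 0.125, 0.016 m / 0.2 = 0.08.

Emit:
inch_along --plan '[{"pos": [0.005,-0.015,0.125]},{"pos": [0,0,0.125]},{"pos": [0,0,0.125]},{"pos": [0,0,0.125]},{"pos": [0,0,0.125]},{"pos": [0,0,0.08]},{}]' --finger_gap 0.036

```text
time: 3.13
position: [0.4795, -0.0271, 0.079]
tool_rot: [-0.048, 0.999, 0.001, -0.003]
ft_force: [-0.2, -0.1, 0.1]
grip_width: 0.0358
grip_force: 0.0
```

Emit:
inch_along --plan '[{},{},{},{},{},{}]' --finger_gap 0.0 --force 15

```text
time: 3.63
position: [0.4829, -0.0284, 0.0824]
tool_rot: [-0.046, 0.999, 0.0, 0.001]
ft_force: [1.0, 4.7, 1.1]
grip_width: 0.0158
grip_force: 15.0
```

Converted, -0.0066 m / 0.2 = -0.033, -0.0062 m / 0.2 = -0.031.

Emit:
inch_along --plan '[{"pos": [-0.011,0,-0.033]},{"pos": [-0.013,0,-0.031]},{"pos": [-0.0165,0,-0.028]},{"pos": [-0.019,0,-0.0265]},{"pos": [-0.022,0,-0.024]},{"pos": [-0.024,0,-0.022]},{"pos": [-0.0265,0,-0.019]},{"pos": [-0.028,0,-0.0165]},{},{}]'

```text
time: 4.47
position: [0.5134, -0.0255, 0.1225]
tool_rot: [-0.047, 0.999, 0.001, -0.001]
ft_force: [-4.0, 4.9, 5.3]
grip_width: 0.0157
grip_force: 15.0
```

Emit:
inch_along --plan '[{"pos": [-0.014,0,-0.0075]},{"pos": [-0.014,0,-0.006]},{},{}]'

```text
time: 4.8
position: [0.518, -0.025, 0.1247]
tool_rot: [-0.047, 0.999, 0.001, -0.002]
ft_force: [-3.9, 4.3, 3.5]
grip_width: 0.0153
grip_force: 15.0
```

Converted, -0.004 m / 0.2 = -0.02, -0.001 m / 0.2 = -0.005.

Emit:
inch_along --plan '[{"pos": [-0.02,0,-0.005]},{"pos": [-0.02,0,0]},{},{}]'

```text
time: 5.13
position: [0.5193, -0.0246, 0.1247]
tool_rot: [-0.048, 0.999, 0.001, -0.009]
ft_force: [-14.6, -1.5, 6.9]
grip_width: 0.0156
grip_force: 15.0
```

Run:
```python
from rig import robot
import cv2,numpy as np
b=robot.camera("side")["img"][155:245,215:325,::-1]
cv2.imwrite("pics/s2.png",cv2.resize(b,None,fx=6,fy=6,interpolation=cv2.INTER_CUBIC))
```

```text
(no output)
```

View pics/s2.png

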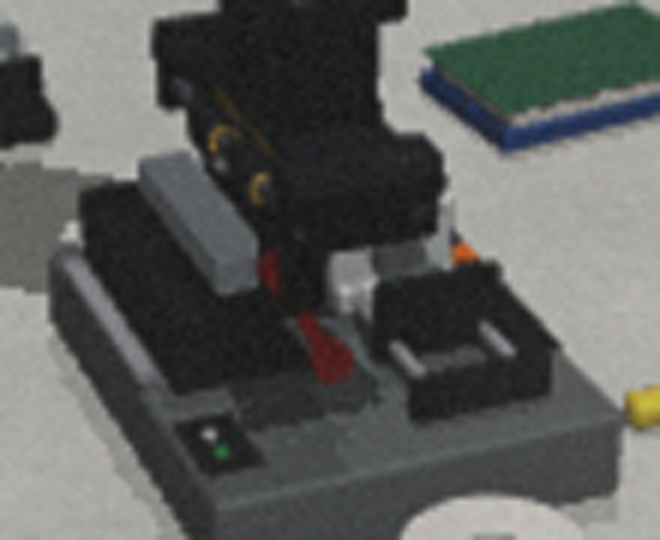

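The lever is up against its stop: the lever arm is steep and the reaction force is rising. I'll release, lift clear and move over the tab.

Converted, -0.03 m / 0.2 = -0.15, -0.02 m / 0.2 = -0.1.

Emit:
inch_along --plan '[{},{},{},{"pos": [0,0,-0.1]},{"pos": [0,0,-0.15]},{"pos": [0,0,-0.15]},{"pos": [0,0,-0.15]},{},{}]' --finger_gap 0.040

```text
time: 5.93
position: [0.5303, -0.0257, 0.2379]
tool_rot: [-0.047, 0.999, -0.001, 0.004]
ft_force: [-0.4, -0.3, -1.0]
grip_width: 0.0401
grip_force: 0.0
```

Emit:
inch_along --plan '[{"pos": [-0.1,0.1,0]},{"pos": [-0.1,0.1,0]},{"pos": [-0.1,0.1,0]},{"pos": [-0.1,0.1,0]},{"pos": [-0.065,0.1,0]},{},{}]' --finger_gap 0.05

```text
time: 6.52
position: [0.6108, 0.0842, 0.2334]
tool_rot: [-0.048, 0.999, -0.0, -0.001]
ft_force: [-0.3, -0.5, 0.3]
grip_width: 0.0503
grip_force: 0.0
```

Run:
```python
from rig import robot
from h import *
import cv2
cc=[robot.camera(n) for n in("side","scene")]
b=cc[0]["img"][145:245,215:315,::-1]; a=cc[1]["img"][180:305,245:370,::-1]
cv2.imwrite("pics/c3.png",np.hstack([cv2.resize(x,(400,400),interpolation=cv2.INTER_CUBIC) for x in(b,a)]))
v=np.load("v.npy");o=robot.get_obs();w=world(v,[[.045,.01,.11]])[0];print(o["position"],(w-o["position"])@R.from_quat(o["tool_rot"]).as_matrix())
```

```text
[0.61011406 0.08286738 0.23393879] [0.00179855 0.00311403 0.12394296]
```

View pics/c3.png

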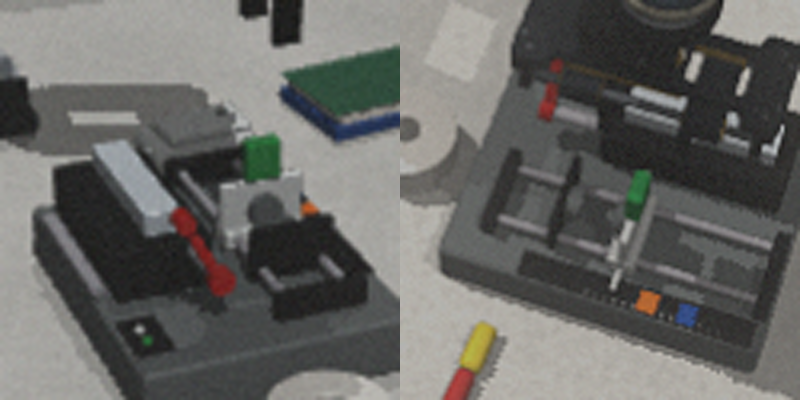

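The lever stands up, from pivot (221,279) to tip (182,220) in the left crop. The tab is free. I'll check the lever angle numerically.

Run:
```python
from rig import robot
from h import *
c=robot.camera("side"); v=np.load("v.npy")
for a in(.8,.9,1.,1.1,1.2):
    p=proj(c,world(v,[[-.03,-.096,.085],[-.03-.062*np.cos(a),-.096,.085+.062*np.sin(a)]])); print(a,((p-[215,145]+.5)*4-.5).round(1).tolist())
```

```text
0.8 [[225.5, 281.7], [169.1, 240.1]]
0.9 [[225.5, 281.7], [175.1, 233.9]]
1.0 [[225.5, 281.7], [181.6, 228.2]]
1.1 [[225.5, 281.7], [188.5, 223.1]]
1.2 [[225.5, 281.7], [195.8, 218.5]]
```

Converted, 0.025 m / 0.2 = 0.125, 0.023 m / 0.2 = 0.115.

Emit:
inch_along --plan '[{"pos": [0.005,0.01,0.125]},{"pos": [0,0,0.125]},{"pos": [0,0,0.125]},{"pos": [0,0,0.125]},{"pos": [0,0,0.115]},{}]' --finger_gap 0.05

```text
time: 7.17
position: [0.6057, 0.0841, 0.1077]
tool_rot: [-0.046, 0.999, 0.0, -0.005]
ft_force: [-1.2, 0.1, -0.0]
grip_width: 0.0499
grip_force: 0.0
```

Emit:
inch_along --plan '[{},{},{},{},{},{}]' --finger_gap 0.0 --force 40

```text
time: 7.67
position: [0.6103, 0.0853, 0.1133]
tool_rot: [-0.047, 0.999, -0.0, 0.001]
ft_force: [0.3, -0.9, -0.0]
grip_width: 0.0179
grip_force: 0.0
```

Emit:
inch_along --plan '[{},{},{}]'

```text
time: 7.92
position: [0.6103, 0.0846, 0.1131]
tool_rot: [-0.047, 0.999, -0.001, 0.001]
ft_force: [-1.4, -3.2, 5.8]
grip_width: 0.0137
grip_force: 40.0
```

Emit:
inch_along --plan '[{"pos": [0,0.025,0]},{"pos": [0,0.025,0]},{"pos": [0,0.025,0]},{"pos": [0,0.025,0]},{"pos": [0,0.025,0]},{"pos": [0,0.025,0]},{},{},{}]'

```text
time: 8.67
position: [0.6076, 0.1135, 0.1131]
tool_rot: [-0.047, 0.999, -0.002, 0.0]
ft_force: [-1.2, -6.6, 6.2]
grip_width: 0.0132
grip_force: 40.0
```

Run:
```python
from rig import robot
from h import *
import cv2
cc=[robot.camera(n) for n in("scene","wrist")]
a=cc[0]["img"][250:295,295:355,::-1]; b=cc[1]["img"][:,:,::-1]
cv2.imwrite("pics/c4.png",cv2.resize(a,(800,600),interpolation=cv2.INTER_CUBIC));
```

```text
(no output)
```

View pics/c4.png

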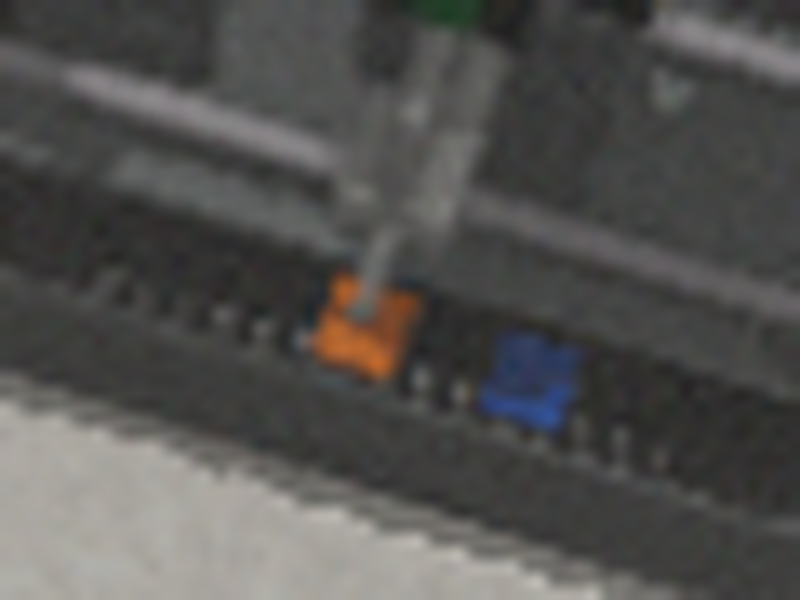

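The pointer tip at (362,312) is on the orange mark, whose centre is at (368,327). It is about 2 mm short of the middle, so I'll trim that and hand in.

Converted, 0.002 m / 0.2 = 0.01.

Emit:
inch_along --plan '[{"pos": [0,0.01,0]},{},{},{},{},{},{},{},{},{},{},{}]'

```text
time: 9.77
position: [0.6074, 0.1152, 0.1131]
tool_rot: [-0.047, 0.999, -0.002, 0.0]
ft_force: [-0.8, -7.4, 4.8]
grip_width: 0.0137
grip_force: 40.0
```

Run:
```python
from rig import robot
import cv2,numpy as np
a=robot.camera("scene")["img"][185:305,245:390,::-1]; b=robot.camera("side")["img"][155:255,215:335,::-1]
cv2.imwrite("pics/c5.png",np.hstack([cv2.resize(x,(400,400),interpolation=cv2.INTER_CUBIC) for x in(a,b)]))
```

```text
(no output)
```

View pics/c5.png

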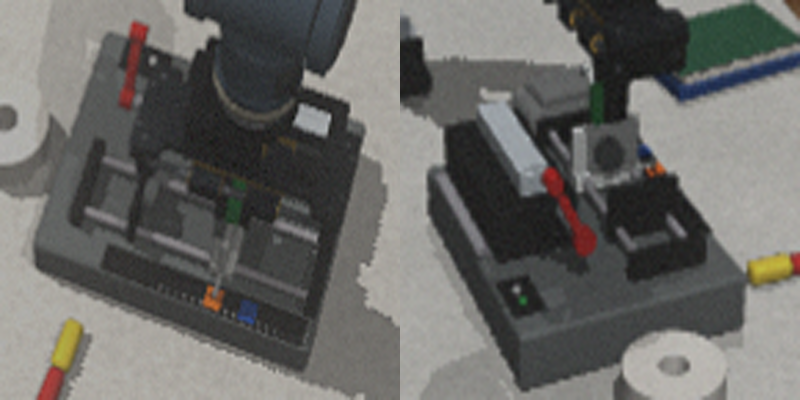

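The pointer is on orange and held, and the lever is still at the same raised angle in the side view.

```bash
python3 -c "
from rig import robot
print(robot.hand_in())"
```

```text
the job is handed in; nothing more can be done
None
```

I've handed the job in: the red lever is all the way up, and the gripper is holding the roll guide with its pointer on the orange mark; the other items weren't touched. No verdict came back.

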